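Set the air gate of a sample roaster by its clicks and start it

ROBOT

A 7-joint arm with a two-finger parallel gripper is mounted at the origin on the work surface. World frame = base frame: x ahead of the robot, y to its left, z up, the work surface at z = 0. Lengths are in mm, angles in degrees, forces in N, time in s.
With the tool pointing down it reaches from about 400 to 875 mm from the base axis. Payload 4.4 kg.
Tool frame: the origin (TCP) lies between the finger pads; the fingertips stand 14 mm ahead of it and the grasp point (between the pads) lies 5 mm behind it (arm.nose_length is the distance from the TCP to the fingertips, in mm); z points along the fingers, y is the direction in which the jaws open and shut (so a half turn about z gives the same grasp; the last joint's range is limited). The gripper opens to 85 mm and grips with 20 to 120 N. Pads are 22 mm wide; open, the fingers measure 114 mm over their backs; the gripper's body (76 mm by 85 mm) begins 54 mm behind the grasp point. The pads swing forward as they close: fully open they stand 13 mm farther back than shut.
Start: joints at [-69.145, 36.005, 2.206, 86.941, -1.547, 57.084, -1.146], TCP at [270.827, 590.906, 245.313] pointing down, gripper open.
Joint ranges: [-175.42, 175.42], [-21.48, 121.26], [-71.46, 75.88], [10.55, 141.38], [-63.04, 243.04], [13.31, 113.54], [-168.57, 168.57]. Speed limits (degrees/s): [147.25, 147.25, 180, 180, 180, 180, 180].

INTERFACE

Orientations are given as a 3x3 rotation matrix whose columns are the frame's x, y, z axes.
In Python, from workcell import arm gives the robot as it stands.
- The arm moves only by the tool drive_tool, never from a script. Its argument "targets" is a list of rows, each a list of 5 numbers: the shift along the tool's x, y, z in m, then the turn about the tool's z in degrees, then the closure, from -1 (fully open) to 1 (shut). A call has exactly 5 rows; each row shifts and turns the commanded pose from where the row before left it, along the tool's axes as they then stand; what a row does not reach is not made up. A row lasts 1/12 s, in which the tool goes at most 41.7 mm and 7.16 degrees, less where a joint would pass 70% of its speed; a pose out of reach is approached as far as the arm can. A call with a gripper value outside its range is refused whole. The fingers move at their own pace and stop on an object; the grip force is fixed at half the most. Time passes only in rows, so rows that do not move let the fingers close, or fill a call up. It gives the time, the measured TCP pose, the force and the opening at its end, in the units of the state.
- arm.observe(): the state, without advancing time (a new reading comes with each control period).
- arm.read_camera(name): name is "side" or "top"; returns a dict with "frame" (384x512x3 uint8, red, green, blue), "mtx" (3x3 intrinsics, pixels), "world_from_camera" (4x4, takes a point from camera to world coordinates). Camera axes: x right, y down, z forward; pixel columns grow to the right and rows downward; lengths in mm; the calibration is good to about 2 mm. A picture is of the moment at which its call begins. There is no depth.
- arm.finish_job(): hands the job in, once; it reports no verdict.
The state is a dict: "time_s": time; "qpos": joint angles; "joint_velocities": joint speeds; "effort": joint torques, N m; "ee_pos": TCP position; "eef_rot": TCP orientation; "wrist_force": force on the tool from outside, world axes, zero at the start; "ft_torque": the same for the moment, N m; "grip_width": finger opening in mm.
Only numpy, scipy, OpenCV 4.12 (cv2) and the standard library are available. Lean on these libraries where they do the work, as an engineer would, in place of code of your own. Each camera call takes 0.05 s, during which the arm holds its last target.

TASK

The hot-air sample roaster is loaded; set its air and start it. With a fingertip against the side of the air lever's orange knob, push it right home to the shut end, then push it back the other way through three clicks, counting from shut, and leave it in the third notch without running past it; only then press the green start button right in and let go. Only push and press: do not pinch the lever, leave the red button alone, and leave the cups, jars and other things standing where they are.

Things in the scene. Friction and masses are not known exactly. Their poses are not given: they have to be found in the camera images.
- roaster: Fixed sample roaster: grey housing 220 (own x) by 420 (own y) by 130 mm high, flat metal deck on top; on its left half a glass tube with metal cap (centre x 10, y 135 mm, radius 56 mm, up to 335 mm high), a steel chute on the front below it. Origin: centre of the underside, on the table. Own x points away from the robot, own y to its left, z up; turned up to 17 degrees about the vertical.
- air_lever (a joint): Lever's slide, m: 0 fully shut (end stop at the right), growing along the roaster's +y (towards the glass tube) to 0.075. Sprung notches every 15 mm: 0, then first to fifth; the third is 0.045. Starts in or near the first or second. Leaving a notch takes 5 to 6 N along the slot, fading to none at the crest 7.5 mm on; within 4 mm past the crest it snaps by itself into the next notch and stays.
- lever_knob (a point): Centre of the lever's knob, moves with it; 34 mm above the deck, 164 mm above the table. The knob is 30 mm along the roaster's x, 18 mm along its y (the slot), from 18 to 50 mm above the deck, orange cheeks left and right, round black top up to 56 mm; a 6 mm thick steel blade runs down from it into the slot.
- lever_shut (a point): Fixed point on the deck, 130 mm above the table, under the knob's centre when the lever is fully shut. In the roaster's frame: x 35, y -130, z 130 mm. The slot runs from here along the roaster's +y, with one tick a notch on each side of it, 15 mm apart.
- start_button (a joint): Travel of the green start button, in m: 0 out, 0.006 fully in; springs back. 1.5 N starts it moving, 5 N holds it fully in.
- start_button_top (a point): Centre of the green button's round top (26 mm across), 18 mm above the deck (148 mm above the table) when out, in a black collar 42 mm across and 12 mm high; pressed straight down. In the roaster's frame: x -62, y -35 mm.
- stop_button (a joint): Travel of the red stop button, in m: 0 out, 0.006 in. Same shape as the green one, 60 mm to its left, at x -62, y 25 mm on the roaster. Not to be pressed.
- catch_cup: Open steel cup, 84 mm across, 75 mm high, on the table under the chute. Origin: centre of its foot. Bystander; stays where it is.
- charge_cup: Small copper cup, 52 mm across, 50 mm high, on the deck's front right corner. Origin: centre of its foot. Bystander; stays where it is.
- jar_a: Amber jar with black cap and white label, 64 mm across, 115 mm high, on the table to the right. Origin: centre of its foot. Bystander; stays where it is.
- jar_b: Amber jar with black cap and blue label, same size, to the right. Bystander; stays where it is.
- jar_c: Amber jar with black cap and red label, same size, to the right. Bystander; stays where it is.
- bowl: White ceramic cupping bowl, 104 mm across, 60 mm high, on the table to the left. Origin: centre of its foot. Bystander; stays where it is.
- mug: Blue mug, 80 mm across, 85 mm high, on the table to the left. Origin: centre of its foot. Bystander; stays where it is.
- spoon: Spoon of steel with a wooden handle, lying on the table at the front right. Bystander; stays where it is.

How it is judged:
By the outcome, as a careful person would: the job done as asked, in the order asked, and still so for the second after the job is handed in, with the robot touching nothing.
It also fails if it takes over 72 s, if anything falls off the work surface, if the arm or the gripper's body presses on something with over 40 N, if the wrist force passes 120 N, or if a joint passes its speed limit or range.

## Working session

There is one attempt and no reset: what is moved stays moved. The work goes in short steps, Python scripts to look and compute and a tool call to move; the robot and the scene stay as the last step left them, time stands still between calls to the robot, and variables do not carry over. Pictures are saved under pics/ and viewed, and the job is handed in when it is done.

Besides the shell and the picture viewer there is one more tool, called after ">>>" by a JSON object that holds its "method" and its "body". drive_tool: Moves the arm, as the interface text tells. Its arguments: {"type":"object","properties":{"targets":{"type":"array","items":{"type":"array","items":{"type":"number"}}}},"required":["targets"]}

```bash
mkdir -p pics; ls; python3 - <<'E'
from workcell import arm
import cv2,numpy as np
s=arm.observe()
for k in s: print(k,np.round(s[k],3).tolist())
for n in("side","top"):
    c=arm.read_camera(n); cv2.imwrite(f"pics/{n}0.png",c["frame"][:,:,::-1]); print(n,np.round(c["mtx"],2).tolist(),np.round(c["world_from_camera"],3).tolist())
E
```

```text
pics
time_s 0.0
qpos [-69.142, 36.058, 2.204, 86.997, -1.547, 57.083, -1.145]
joint_velocities [0.091, 0.003, -0.106, -0.04, 0.052, 0.05, 0.066]
effort [-0.0, -56.341, 1.226, -19.345, 0.011, 0.01, 0.0]
ee_pos [270.599, 590.336, 244.393]
eef_rot [[-0.909, 0.417, -0.001], [0.417, 0.909, -0.002], [-0.0, -0.002, -1.0]]
wrist_force [-0.138, 0.656, 0.544]
ft_torque [0.023, 0.027, 0.036]
grip_width 85.481
side [[381.72, 0.0, 259.25], [0.0, 381.72, 191.84], [0.0, 0.0, 1.0]] [[0.838, -0.369, 0.403, -46.213], [-0.546, -0.573, 0.611, -757.39], [0.005, -0.732, -0.682, 1013.443], [0.0, 0.0, 0.0, 1.0]]
top [[427.07, 0.0, 255.8], [0.0, 427.07, 190.1], [0.0, 0.0, 1.0]] [[0.011, -0.997, 0.074, 371.666], [-1.0, -0.012, -0.01, 64.655], [0.011, -0.074, -0.997, 1672.254], [0.0, 0.0, 0.0, 1.0]]
```

View pics/side0.png

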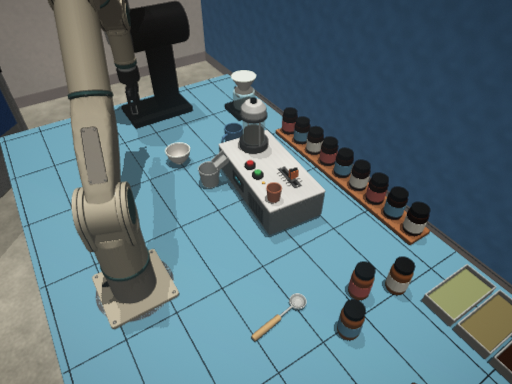

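View pics/top0.png

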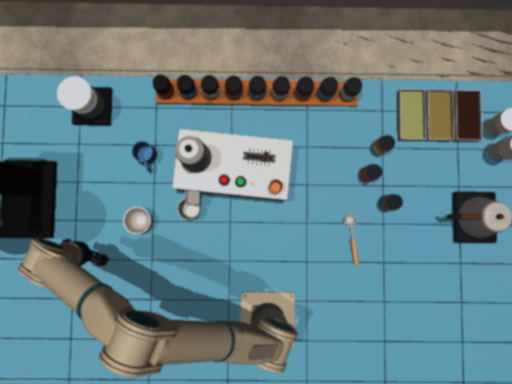

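The top view shows the roaster with the red button at about (224,180), green at (240,182) and the lever near (265,157). Next I'll zoom in and measure.

```bash
cat > h.py <<'E'
from workcell import arm
import cv2,numpy as np
def ray(c,u,v):
    T=c["world_from_camera"]; d=T[:3,:3]@np.linalg.solve(c["mtx"],[u,v,1.]); return T[:3,3],d
def onz(c,u,v,z):
    o,d=ray(c,u,v); return o+d*(z-o[2])/d[2]
def proj(c,p):
    T=c["world_from_camera"]; q=c["mtx"]@(T[:3,:3].T@(np.array(p,float)-T[:3,3])); return q[:2]/q[2]
def blobs(c,lo,hi,box,minA=4):
    hsv=cv2.cvtColor(c["frame"],cv2.COLOR_RGB2HSV); m=cv2.inRange(hsv,np.array(lo),np.array(hi))
    k=np.zeros_like(m); x0,y0,x1,y1=box; k[y0:y1,x0:x1]=m[y0:y1,x0:x1]
    n,l,s,ce=cv2.connectedComponentsWithStats(k)
    return [(s[i].tolist(),ce[i]) for i in range(1,n) if s[i][4]>=minA]
E
python3 - <<'E'
from h import *
B={"top":(170,125,300,205),"side":(215,130,325,225)}
for n in B:
    c=arm.read_camera(n)
    x0,y0,x1,y1=B[n]
    cv2.imwrite(f"pics/{n}z.png",cv2.resize(c["frame"][y0:y1,x0:x1,::-1],None,fx=6,fy=6,interpolation=cv2.INTER_CUBIC))
    for nm,lo,hi,z in(("green",(45,90,50),(85,255,255),148),("red",(0,150,60),(5,255,255),148),("orange",(5,120,60),(20,255,255),164)):
        for s,ce in blobs(c,lo,hi,B[n]): print(n,nm,s,ce.round(1),onz(c,*ce,z).round(1))
E
```

```text
top green [237, 178, 8, 8, 52] [240.3 181.3] [515.8 105.4 148. ]
top red [220, 176, 8, 8, 50] [223.6 179.4] [521.8 165.2 148. ]
top orange [266, 157, 2, 3, 4] [266.8 158.2] [597.8  11.9 164. ]
top orange [270, 181, 12, 12, 114] [275.3 186.3] [497.9 -19.5 164. ]
side green [254, 170, 7, 6, 34] [257.1 172.2] [514.3 107.4 148. ]
side red [247, 161, 6, 4, 22] [249.7 162.5] [521.5 167.9 148. ]
side orange [276, 130, 49, 42, 345] [302.2 149.3] [716.6 112.  164. ]
side orange [289, 170, 9, 9, 61] [293. 174.] [602.7  16.6 164. ]
side orange [262, 182, 3, 2, 5] [263.  182.6] [491.2  35.4 164. ]
side orange [267, 183, 14, 11, 106] [272.9 188.2] [503.1  -5.5 164. ]
```

View pics/topz.png

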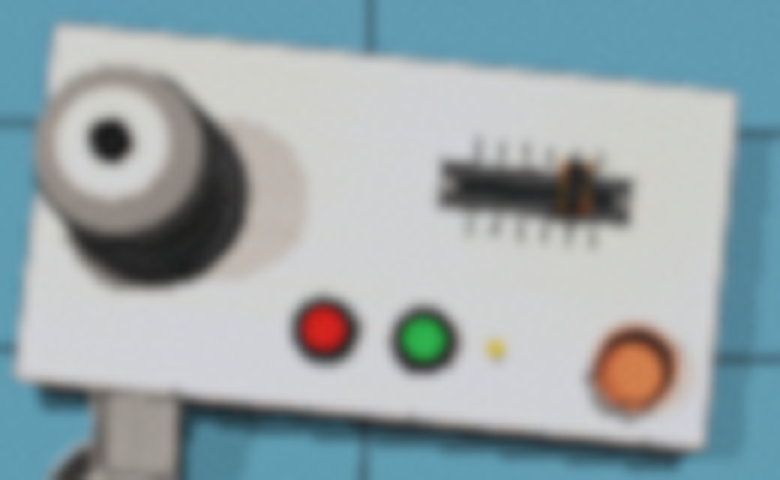

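View pics/sidez.png

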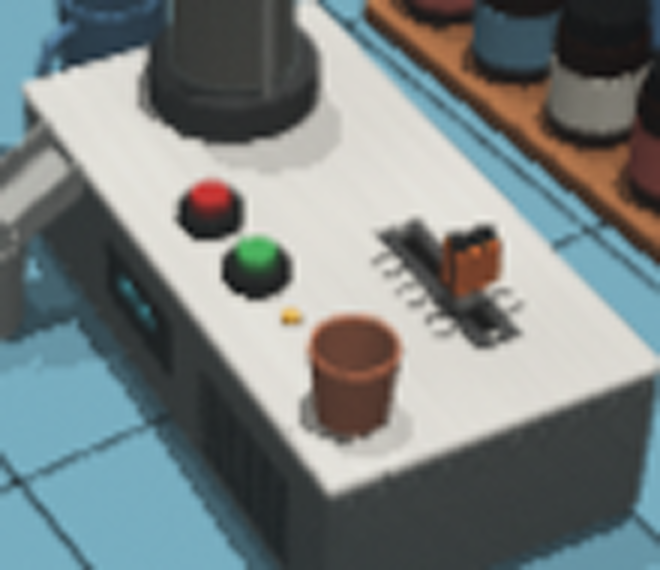

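```bash
cat >> h.py <<'E'
def fit(L,W):
    L=np.array(L,float);W=np.array(W,float)
    l0=L.mean(0);w0=W.mean(0);l=L-l0;w=W-w0
    a=np.arctan2((l[:,0]*w[:,1]-l[:,1]*w[:,0]).sum(),(l*w).sum())
    R=np.array([[np.cos(a),-np.sin(a)],[np.sin(a),np.cos(a)]]); t=w0-R@l0
    return a,R,t,W-(L@R.T+t)
E
python3 - <<'E'
from h import *
import json
B={"top":(170,125,300,205),"side":(215,130,325,225)}
c={n:arm.read_camera(n) for n in B}
def w(n,p,z): 
    x0,y0=B[n][:2]; return onz(c[n],(p[0]+.5)/6-.5+x0,(p[1]+.5)/6-.5+y0,z)[:2]
Lc=[(110,210),(110,-210),(-110,-210),(-110,210)]
Wt=[w("top",p,130) for p in((55,24),(738,92),(705,449),(17,380))]
gr=[(-62,-35),(-62,25)]
for L,W in((Lc,Wt),(Lc+gr,Wt+[onz(c["top"],240.3,181.3,148)[:2],onz(c["top"],223.6,179.4,148)[:2]])):
    a,R,t,r=fit(L,W); print(np.degrees(a),t,r.round(1).tolist())
# knob candidates: top of knob z=180-186 in top view
print("knob top", (w("top",(577,190),184)-t)@R, "shut world",R@[35,-130]+t,"green",R@[-62,-35]+t)
# side: right front corner, right-back corner of deck, buttons
Ws=[w("side",(657,372),130),w("side",(332,495),130),w("side",(25,88),130)]
print("side corners", [((x-t)@R).round(1).tolist() for x in Ws])
print("side green/red",[((onz(c["side"],*p,148)[:2]-t)@R).round(1) for p in((257.1,172.2),(249.7,162.5))])
for y in(15,30):
  for n in c:
    p=np.r_[R@[35,-130+y]+t,164]; q=proj(c[n],p); print(y,n,((q-B[n][:2]+.5)*6-.5).round(0))
# knob right face side view: front/right face corners
E
```

```text
-4.967046297312918 [580.95019621 134.1469062 ] [[-0.7, -0.6], [-0.6, 1.4], [0.5, 1.2], [0.8, -2.1]]
-4.989315768925442 [580.95424479 134.39108331] [[-0.8, -0.8], [-0.6, 1.2], [0.6, 0.9], [0.7, -2.4], [-0.4, 0.4], [0.4, 0.6]]
knob top [  31.10230232 -115.96422719] shut world [604.51553059   1.83971285] green [516.14521778 104.91583915]
side corners [[99.8, -210.2], [-110.6, -208.7], [-107.5, 206.7]]
side green/red [array([-64.1, -32.5]), array([-62.3,  28.3])]
15 top [575. 189.]
15 side [475. 265.]
30 top [550. 186.]
30 side [461. 250.]
```

>>> {"method": "drive_tool", "body": {"targets": [[0,0,-0.01,7.04,1],[0,0,-0.01,7.04,1],[0,0,-0.01,7.04,1],[0,0,-0.01,7.04,1],[0,0,-0.01,7.04,1]]}}

```text
time_s: 0.72
ee_pos: [270.7, 590.9, 295.7]
eef_rot: [[-0.497, 0.867, -0.0], [0.867, 0.497, -0.0], [0.0, -0.0, -1.0]]
wrist_force: [0.0, 0.7, -0.6]
grip_width: 25.5
```

>>> {"method": "drive_tool", "body": {"targets": [[0,0,-0.01,7.04,1],[0,0,-0.01,7.04,1],[0,0,-0.01,7.04,1],[0,0,-0.01,7.04,1],[0,0,-0.01,7.04,1]]}}

```text
time_s: 1.13
ee_pos: [270.6, 590.9, 345.8]
eef_rot: [[0.093, 0.996, -0.0], [0.996, -0.093, -0.0], [-0.0, -0.0, -1.0]]
wrist_force: [-0.5, -0.3, 0.4]
grip_width: 0.1
```

>>> {"method": "drive_tool", "body": {"targets": [[-0.0276,0.0176,0,0,1],[-0.0276,0.0176,0,0,1],[-0.0276,0.0176,0,0,1],[-0.0276,0.0176,0,0,1],[-0.0276,0.0176,0,0,1]]}}

```text
time_s: 1.55
ee_pos: [346.8, 444.3, 345.3]
eef_rot: [[0.087, 0.996, -0.0], [0.996, -0.087, 0.0], [0.0, -0.0, -1.0]]
wrist_force: [0.9, 0.0, -0.1]
grip_width: 0.2
```

>>> {"method": "drive_tool", "body": {"targets": [[-0.0276,0.0176,0,0,1],[-0.0276,0.0176,0,0,1],[-0.0276,0.0176,0,0,1],[-0.0276,0.0176,0,0,1],[-0.0276,0.0176,0,0,1]]}}

```text
time_s: 1.97
ee_pos: [422.4, 299.1, 345.5]
eef_rot: [[0.087, 0.996, 0.0], [0.996, -0.087, 0.0], [0.0, 0.0, -1.0]]
wrist_force: [-0.4, 0.3, 0.4]
grip_width: -0.1
```

>>> {"method": "drive_tool", "body": {"targets": [[-0.0393,0.007,0,0,1],[-0.0393,0.007,0,0,1],[-0.0393,0.007,0,0,1],[-0.0393,0.007,0,0,1],[-0.0393,0.007,0,0,1]]}}

```text
time_s: 2.38
ee_pos: [439.3, 99.9, 345.5]
eef_rot: [[0.087, 0.996, 0.0], [0.996, -0.087, 0.001], [0.001, 0.0, -1.0]]
wrist_force: [0.8, -0.3, 0.3]
grip_width: -0.1
```

>>> {"method": "drive_tool", "body": {"targets": [[-0.0066,0.0345,0,0,1],[-0.0066,0.0345,0,0,1],[-0.0066,0.0345,0,0,1],[-0.0066,0.0345,0,0,1],[-0.0066,0.0345,0,0,1]]}}

```text
time_s: 2.8
ee_pos: [610.0, 53.3, 345.2]
eef_rot: [[0.087, 0.996, -0.0], [0.996, -0.087, 0.001], [0.001, -0.0, -1.0]]
wrist_force: [0.2, -0.3, 0.8]
grip_width: -0.0
```

```bash
cat >> h.py <<'E'
A=np.radians(-4.99);R=np.array([[np.cos(A),-np.sin(A)],[np.sin(A),np.cos(A)]]);T0=np.array([580.95,134.39])
def loc(p): return (np.array(p)[:2]-T0)@R
def shot(tag):
    for n,(x0,y0,x1,y1) in {"top":(170,125,300,205),"side":(215,110,325,210)}.items():
        c=arm.read_camera(n); cv2.imwrite(f"pics/{n}_{tag}.png",cv2.resize(c["frame"][y0:y1,x0:x1,::-1],None,fx=6,fy=6,interpolation=cv2.INTER_CUBIC))
def st():
    s=arm.observe(); f=np.array(s["wrist_force"]); print(round(s["time_s"],2),"loc",loc(s["ee_pos"]).round(1),"z",round(s["ee_pos"][2],1),"F loc",(f[:2]@R).round(1),f[2].round(1),"q",np.round(s["qpos"],0).tolist())
E
python3 -c "
from h import *
st();shot('a')"
```

```text
2.8 loc [ 36.  -78.3] z 345.2 F loc [ 0.2 -0.3] 0.8 q [-25.0, 30.0, 29.0, 86.0, -15.0, 68.0, 2.0]
```

View pics/side_a.png

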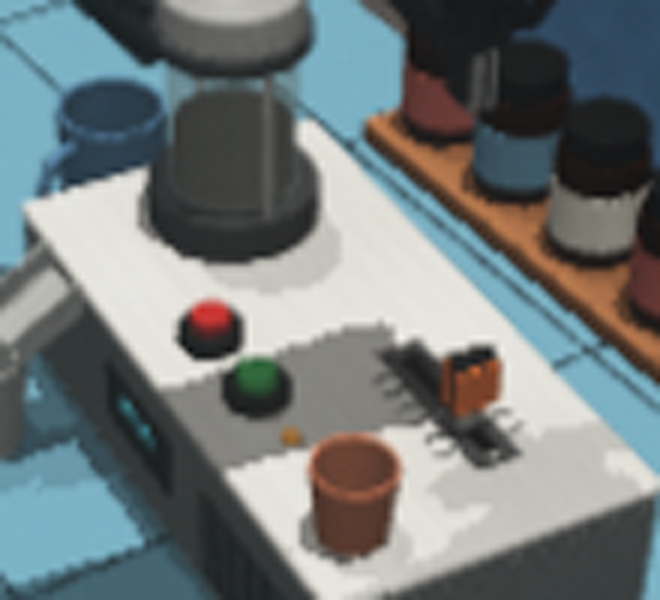

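View pics/top_a.png

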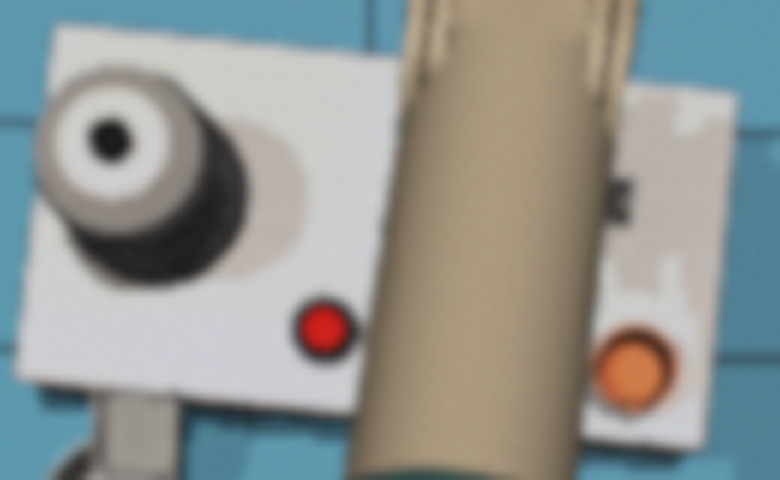

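>>> {"method": "drive_tool", "body": {"targets": [[0,0,0.036,0,1],[0,0,0.036,0,1],[0,0,0.036,0,1],[0,0,0.036,0,1],[0,0,0.032,0,1]]}}

```text
time_s: 3.32
ee_pos: [607.2, 54.4, 167.4]
eef_rot: [[0.087, 0.996, -0.001], [0.996, -0.087, 0.0], [0.0, -0.001, -1.0]]
wrist_force: [0.9, 1.4, 0.6]
grip_width: 0.3
```

```bash
python3 -c "
from h import *
st();shot('b')"
```

```text
3.32 loc [ 33.1 -77.4] z 167.4 F loc [0.8 1.4] 0.6 q [-23.0, 40.0, 24.0, 98.0, -22.0, 46.0, 7.0]
```

View pics/side_b.png

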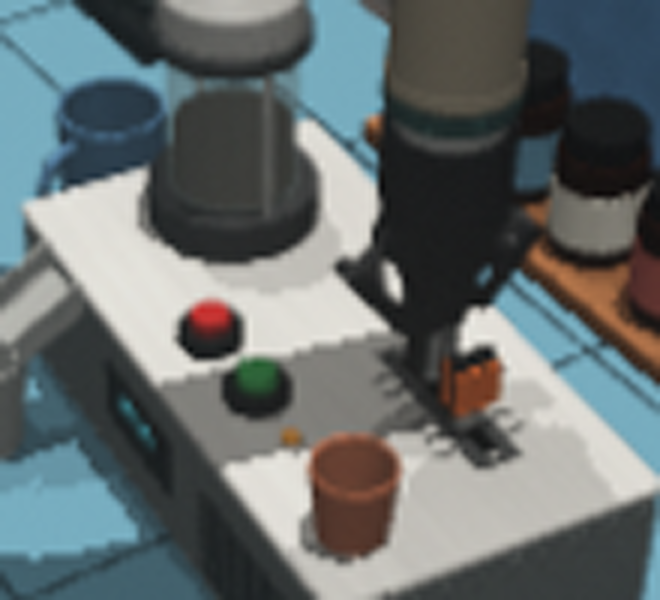

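The finger stands to the left of the knob, and the knob (zoomed ~(472,385)) is still in the first notch. I'll now push right in small steps.

>>> {"method": "drive_tool", "body": {"targets": [[-0.003,0,0,0,1],[-0.003,0,0,0,1],[-0.003,0,0,0,1],[-0.003,0,0,0,1],[-0.003,0,0,0,1]]}}

```text
time_s: 3.83
ee_pos: [608.1, 38.4, 171.0]
eef_rot: [[0.088, 0.996, 0.003], [0.996, -0.088, 0.001], [0.001, 0.003, -1.0]]
wrist_force: [1.8, 4.6, 3.2]
grip_width: -0.1
```

>>> {"method": "drive_tool", "body": {"targets": [[-0.002,0,0,0,1],[-0.002,0,0,0,1],[-0.001,0,0,0,1],[0,0,0,0,1],[0,0,0,0,1]]}}

```text
time_s: 4.25
ee_pos: [607.8, 36.1, 170.3]
eef_rot: [[0.086, 0.996, 0.002], [0.996, -0.086, 0.003], [0.003, 0.002, -1.0]]
wrist_force: [-0.2, 4.3, 3.8]
grip_width: 0.0
```

```bash
python3 -c "
from h import *
st()"
```

```text
4.25 loc [ 35.3 -95.6] z 170.3 F loc [-0.6  4.2] 3.8 q [-21.0, 40.0, 24.0, 99.0, -22.0, 46.0, 9.0]
```

>>> {"method": "drive_tool", "body": {"targets": [[-0.001,0,0,0,1],[-0.001,0,0,0,1],[-0.001,0,0,0,1],[-0.001,0,0,0,1],[-0.001,0,0,0,1]]}}

```text
time_s: 4.67
ee_pos: [605.9, 27.5, 169.1]
eef_rot: [[0.088, 0.996, -0.001], [0.996, -0.088, -0.002], [-0.002, -0.001, -1.0]]
wrist_force: [-0.5, -0.1, -0.5]
grip_width: 0.4
```

>>> {"method": "drive_tool", "body": {"targets": [[-0.001,0,0,0,1],[-0.001,0,0,0,1],[-0.001,0,0,0,1],[-0.001,0,0,0,1],[-0.001,0,0,0,1]]}}

```text
time_s: 5.08
ee_pos: [605.8, 24.0, 169.1]
eef_rot: [[0.088, 0.996, -0.0], [0.996, -0.088, 0.0], [0.0, -0.0, -1.0]]
wrist_force: [0.8, 1.9, -0.2]
grip_width: -0.1
```

>>> {"method": "drive_tool", "body": {"targets": [[-0.001,0,0,0,1],[-0.001,0,0,0,1],[-0.001,0,0,0,1],[0,0,0,0,1],[0,0,0,0,1]]}}

```text
time_s: 5.5
ee_pos: [605.8, 23.8, 169.2]
eef_rot: [[0.086, 0.996, -0.0], [0.996, -0.086, 0.004], [0.004, -0.0, -1.0]]
wrist_force: [0.6, 6.7, -0.7]
grip_width: -0.0
```

```bash
python3 -c "
from h import *
st();shot('c')"
```

```text
5.5 loc [  34.3 -108. ] z 169.2 F loc [0.  6.7] -0.7 q [-20.0, 40.0, 24.0, 99.0, -22.0, 46.0, 10.0]
```

View pics/side_c.png

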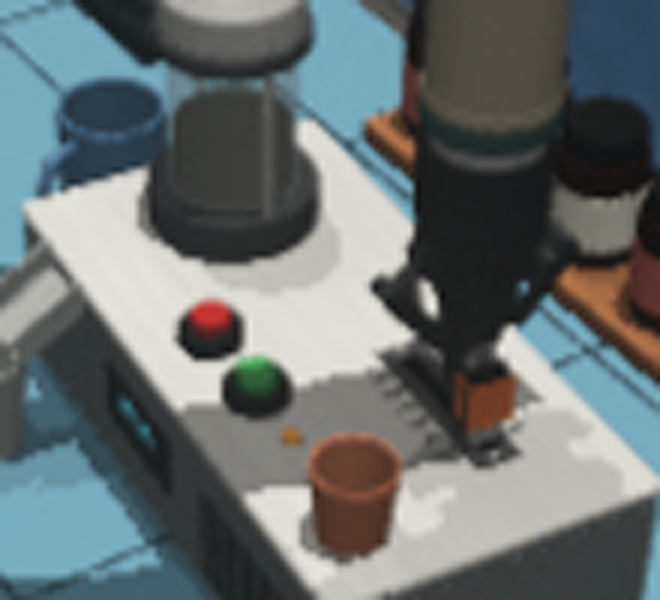

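>>> {"method": "drive_tool", "body": {"targets": [[-0.002,0,0,0,1],[-0.002,0,0,0,1],[-0.001,0,0,0,1],[0,0,0,0,1],[0,0,0,0,1]]}}

```text
time_s: 6.02
ee_pos: [605.7, 23.7, 169.3]
eef_rot: [[0.083, 0.997, 0.0], [0.997, -0.083, 0.009], [0.009, -0.001, -1.0]]
wrist_force: [0.5, 14.2, 0.7]
grip_width: 0.3
```

```bash
python3 -c "
from h import *
st();shot('d')"
```

```text
6.02 loc [  34.3 -108.1] z 169.3 F loc [-0.8 14.2] 0.7 q [-19.0, 40.0, 24.0, 99.0, -22.0, 46.0, 10.0]
```

View pics/side_d.png

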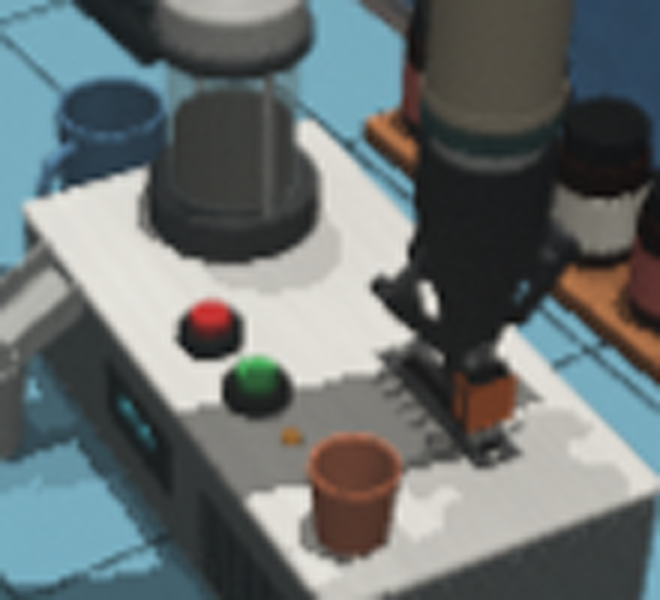

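>>> {"method": "drive_tool", "body": {"targets": [[0.01,0,0,0,1],[0.01,0,0,0,1],[0.008,0,0,0,1],[0,0,-0.03,0,1],[0,0,-0.03,0,1]]}}

```text
time_s: 6.53
ee_pos: [606.3, 44.2, 228.2]
eef_rot: [[0.087, 0.996, -0.005], [0.996, -0.087, -0.002], [-0.002, -0.005, -1.0]]
wrist_force: [0.5, 0.0, 0.2]
grip_width: 0.2
```

>>> {"method": "drive_tool", "body": {"targets": [[0,0,-0.02,0,1],[-0.01,0,0,0,1],[-0.025,0,0,0,1],[-0.025,0,0,0,1],[-0.025,0,0,0,1]]}}

```text
time_s: 6.95
ee_pos: [599.7, -42.3, 248.8]
eef_rot: [[0.087, 0.996, -0.001], [0.996, -0.087, -0.001], [-0.001, -0.001, -1.0]]
wrist_force: [0.1, -0.4, 0.1]
grip_width: -0.1
```

```bash
python3 -c "
from h import *
st();shot('e')"
```

```text
6.95 loc [  34.  -174.4] z 248.8 F loc [ 0.1 -0.4] 0.1 q [-15.0, 34.0, 27.0, 95.0, -18.0, 55.0, 13.0]
```

View pics/side_e.png

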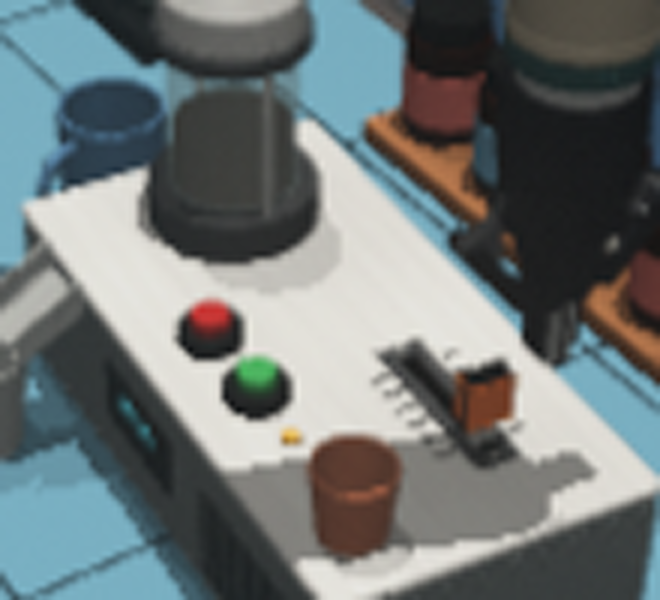

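Lever shut: knob at about zoomed (485,397), one notch right of where it started. Now I'll go down on its right side.

>>> {"method": "drive_tool", "body": {"targets": [[0,0,0.03,0,1],[0,0,0.03,0,1],[0,0,0.022,0,1],[0,0,0,0,1],[0,0,0,0,1]]}}

```text
time_s: 7.47
ee_pos: [599.3, -40.8, 166.2]
eef_rot: [[0.088, 0.996, -0.003], [0.996, -0.088, -0.0], [-0.001, -0.003, -1.0]]
wrist_force: [-0.0, 0.3, 0.5]
grip_width: -0.3
```

>>> {"method": "drive_tool", "body": {"targets": [[0.003,0,0,0,1],[0.003,0,0,0,1],[0.003,0,0,0,1],[0.003,0,0,0,1],[0.003,0,0,0,1]]}}

```text
time_s: 7.88
ee_pos: [602.0, -25.3, 168.1]
eef_rot: [[0.087, 0.996, 0.001], [0.996, -0.087, 0.0], [0.0, 0.001, -1.0]]
wrist_force: [0.5, -0.1, 0.0]
grip_width: -0.3
```

>>> {"method": "drive_tool", "body": {"targets": [[0.002,0,0,0,1],[0.002,0,0,0,1],[0.001,0,0,0,1],[0,0,0,0,1],[0,0,0,0,1]]}}

```text
time_s: 8.3
ee_pos: [602.0, -21.1, 167.3]
eef_rot: [[0.088, 0.996, -0.0], [0.996, -0.088, -0.0], [-0.0, -0.0, -1.0]]
wrist_force: [0.4, -0.1, -0.3]
grip_width: -0.2
```

```bash
python3 -c "
from h import *
st();shot('f')"
```

```text
8.3 loc [  34.4 -153. ] z 167.3 F loc [ 0.4 -0.1] -0.3 q [-16.0, 40.0, 24.0, 100.0, -22.0, 45.0, 14.0]
```

View pics/side_f.png

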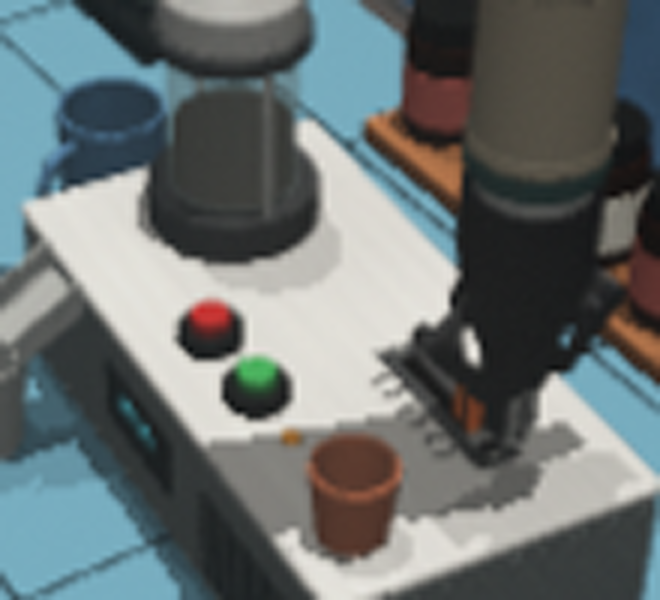

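>>> {"method": "drive_tool", "body": {"targets": [[0.001,0,0,0,1],[0.001,0,0,0,1],[0.001,0,0,0,1],[0,0,0,0,1],[0,0,0,0,1]]}}

```text
time_s: 8.82
ee_pos: [602.2, -17.9, 167.3]
eef_rot: [[0.087, 0.996, -0.0], [0.996, -0.087, 0.0], [0.0, -0.0, -1.0]]
wrist_force: [0.3, 0.3, -0.2]
grip_width: -0.0
```

>>> {"method": "drive_tool", "body": {"targets": [[0.001,0,0,0,1],[0.001,0,0,0,1],[0.001,0,0,0,1],[0,0,0,0,1],[0,0,0,0,1]]}}

```text
time_s: 9.23
ee_pos: [602.5, -15.7, 167.3]
eef_rot: [[0.088, 0.996, 0.0], [0.996, -0.088, -0.001], [-0.001, 0.0, -1.0]]
wrist_force: [0.2, -1.7, -0.0]
grip_width: -0.3
```

```bash
python3 -c "
from h import *
st()"
```

```text
9.23 loc [  34.5 -147.6] z 167.3 F loc [ 0.3 -1.7] -0.0 q [-16.0, 40.0, 25.0, 100.0, -22.0, 45.0, 14.0]
```

>>> {"method": "drive_tool", "body": {"targets": [[0.001,0,0,0,1],[0.001,0,0,0,1],[0.001,0,0,0,1],[0.001,0,0,0,1],[0.001,0,0,0,1]]}}

```text
time_s: 9.65
ee_pos: [602.7, -12.8, 167.4]
eef_rot: [[0.09, 0.996, -0.0], [0.996, -0.09, -0.003], [-0.003, 0.0, -1.0]]
wrist_force: [-1.3, -5.7, 0.0]
grip_width: 0.2
```

>>> {"method": "drive_tool", "body": {"targets": [[0.001,0,0,0,1],[0.001,0,0,0,1],[0.001,0,0,0,1],[0.001,0,0,0,1],[0,0,0,0,1]]}}

```text
time_s: 10.07
ee_pos: [603.4, -4.1, 167.2]
eef_rot: [[0.086, 0.996, -0.0], [0.996, -0.086, 0.002], [0.002, -0.0, -1.0]]
wrist_force: [-0.8, 0.2, 0.4]
grip_width: 0.3
```

```bash
python3 -c "
from h import *
st();shot('g')"
```

```text
10.07 loc [  34.4 -136.1] z 167.2 F loc [-0.8  0.1] 0.4 q [-17.0, 40.0, 24.0, 100.0, -22.0, 46.0, 13.0]
```

View pics/side_g.png

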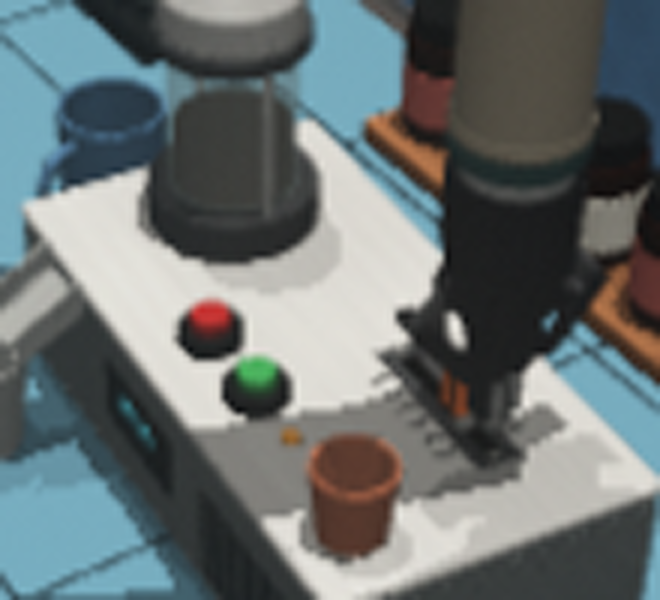

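First click: the force fell to 0 and the knob is ahead of the finger (zoomed ~(455,390)). On to the second.

>>> {"method": "drive_tool", "body": {"targets": [[0.001,0,0,0,1],[0.001,0,0,0,1],[0.001,0,0,0,1],[0.001,0,0,0,1],[0.001,0,0,0,1]]}}

```text
time_s: 10.58
ee_pos: [603.8, -0.8, 167.3]
eef_rot: [[0.088, 0.996, 0.0], [0.996, -0.088, 0.0], [0.0, 0.0, -1.0]]
wrist_force: [0.1, 0.0, -0.7]
grip_width: 0.1
```

>>> {"method": "drive_tool", "body": {"targets": [[0.001,0,0,0,1],[0.001,0,0,0,1],[0.001,0,0,0,1],[0.001,0,0,0,1],[0.001,0,0,0,1]]}}

```text
time_s: 11.0
ee_pos: [603.8, 0.5, 167.3]
eef_rot: [[0.09, 0.996, -0.0], [0.996, -0.09, -0.004], [-0.004, 0.0, -1.0]]
wrist_force: [-2.0, -7.3, 0.7]
grip_width: -0.2
```

>>> {"method": "drive_tool", "body": {"targets": [[0.001,0,0,0,1],[0.001,0,0,0,1],[0.001,0,0,0,1],[0.001,0,0,0,1],[0,0,0,0,1]]}}

```text
time_s: 11.42
ee_pos: [604.6, 9.2, 167.2]
eef_rot: [[0.087, 0.996, -0.0], [0.996, -0.087, 0.002], [0.002, -0.0, -1.0]]
wrist_force: [0.9, -0.2, -0.3]
grip_width: -0.1
```

```bash
python3 -c "
from h import *
st();shot('i')"
```

```text
11.42 loc [  34.5 -122.6] z 167.2 F loc [ 0.9 -0.1] -0.3 q [-18.0, 40.0, 25.0, 99.0, -22.0, 46.0, 12.0]
```

View pics/side_i.png

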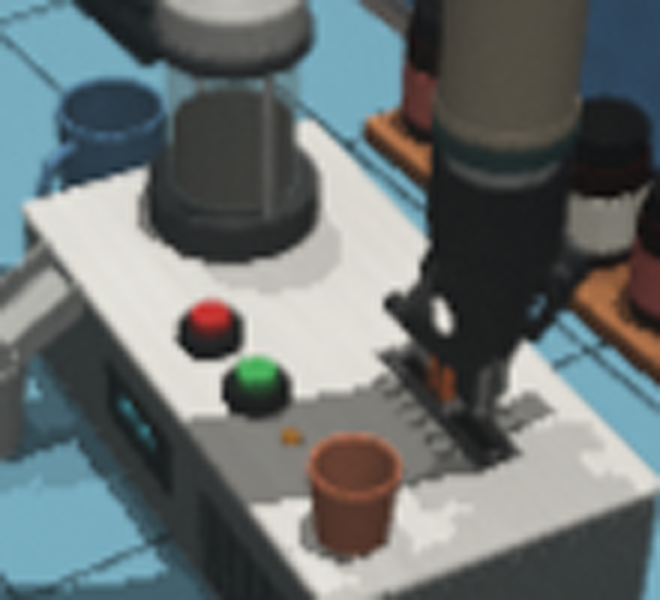

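Second click: force back to 0, knob at zoomed ~(441,377). On to the third with the same step.

>>> {"method": "drive_tool", "body": {"targets": [[0.001,0,0,0,1],[0.001,0,0,0,1],[0.001,0,0,0,1],[0.001,0,0,0,1],[0.001,0,0,0,1]]}}

```text
time_s: 11.93
ee_pos: [605.0, 13.1, 167.3]
eef_rot: [[0.087, 0.996, -0.0], [0.996, -0.087, 0.0], [0.0, -0.0, -1.0]]
wrist_force: [-0.2, -0.1, 0.3]
grip_width: 0.2
```

>>> {"method": "drive_tool", "body": {"targets": [[0.001,0,0,0,1],[0.001,0,0,0,1],[0.001,0,0,0,1],[0.001,0,0,0,1],[0.001,0,0,0,1]]}}

```text
time_s: 12.35
ee_pos: [605.1, 14.9, 167.3]
eef_rot: [[0.089, 0.996, -0.0], [0.996, -0.089, -0.004], [-0.004, 0.0, -1.0]]
wrist_force: [-1.8, -8.1, 0.1]
grip_width: -0.0
```

>>> {"method": "drive_tool", "body": {"targets": [[0.001,0,0,0,1],[0.001,0,0,0,1],[0.001,0,0,0,1],[0.001,0,0,0,1],[0.001,0,0,0,1]]}}

```text
time_s: 12.77
ee_pos: [605.8, 22.5, 167.3]
eef_rot: [[0.089, 0.996, -0.0], [0.996, -0.089, -0.0], [-0.0, -0.0, -1.0]]
wrist_force: [0.7, -0.4, 0.6]
grip_width: -0.3
```

```bash
python3 -c "
from h import *
st();shot('j')"
```

```text
12.77 loc [  34.5 -109.3] z 167.3 F loc [ 0.8 -0.3] 0.6 q [-20.0, 40.0, 25.0, 99.0, -22.0, 46.0, 10.0]
```

View pics/side_j.png

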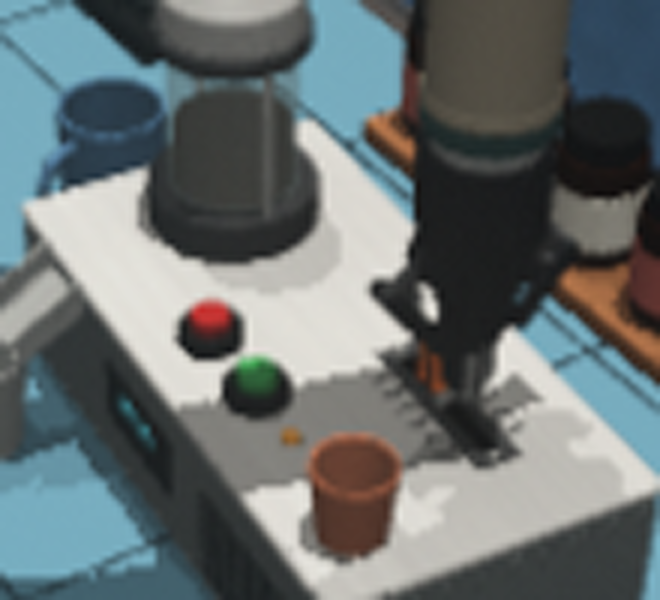

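>>> {"method": "drive_tool", "body": {"targets": [[0,0,0,0,1],[0,0,0,0,1],[0,0,0,0,1],[0,0,0,0,1],[0,0,0,0,1]]}}

```text
time_s: 13.28
ee_pos: [605.9, 23.1, 167.3]
eef_rot: [[0.087, 0.996, 0.0], [0.996, -0.087, 0.0], [0.0, -0.0, -1.0]]
wrist_force: [-0.0, -0.5, 0.2]
grip_width: 0.2
```

```bash
python3 -c "
from h import *
st();shot('k')"
```

```text
13.28 loc [  34.5 -108.7] z 167.3 F loc [ 0.  -0.5] 0.2 q [-20.0, 40.0, 25.0, 99.0, -22.0, 46.0, 10.0]
```

View pics/side_k.png

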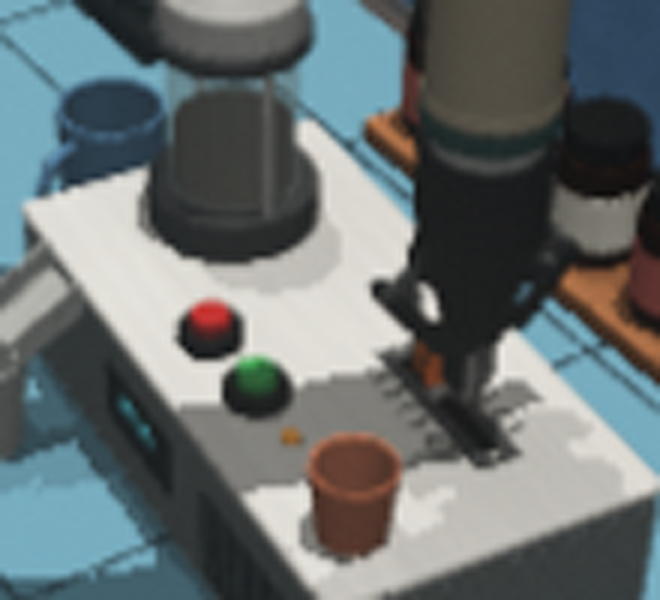

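>>> {"method": "drive_tool", "body": {"targets": [[-0.01,0,0,0,1],[-0.01,0,0,0,1],[0,0,-0.01,0,1],[0,0,-0.04,0,1],[0,0,-0.04,0,1]]}}

```text
time_s: 13.8
ee_pos: [602.6, 1.9, 257.4]
eef_rot: [[0.09, 0.996, -0.004], [0.996, -0.09, -0.001], [-0.001, -0.004, -1.0]]
wrist_force: [1.0, 0.2, 0.5]
grip_width: -0.2
```

>>> {"method": "drive_tool", "body": {"targets": [[0.0,-0.03,0,0,1],[0.024,-0.033,0,0,1],[0.024,-0.034,0,0,1],[0.024,0,0,0,1],[0.024,0,0,0,1]]}}

```text
time_s: 14.22
ee_pos: [513.9, 107.4, 258.4]
eef_rot: [[0.089, 0.996, -0.001], [0.996, -0.089, 0.001], [0.001, -0.001, -1.0]]
wrist_force: [-0.3, 0.5, 0.4]
grip_width: 0.2
```

>>> {"method": "drive_tool", "body": {"targets": [[0,0,0,0,1],[0,0,0,0,1],[0,0,0,0,1],[0,0,0,0,1],[0,0,0,0,1]]}}

```text
time_s: 14.63
ee_pos: [516.1, 105.5, 257.5]
eef_rot: [[0.09, 0.996, 0.0], [0.996, -0.09, -0.0], [-0.0, 0.0, -1.0]]
wrist_force: [0.0, -0.5, -0.2]
grip_width: -0.3
```

```bash
python3 -c "
from h import *
st();shot('l')
c=arm.read_camera('side')
for s,ce in blobs(c,(5,120,60),(20,255,255),(270,135,320,200)): print(s,ce)
R0=R
for y in (15,30,45,60):
    print(y,proj(c,np.r_[R@[35,-128+y]+T0,164]).round(1))
"
```

```text
14.63 loc [-62.1 -34.4] z 257.5 F loc [ 0.  -0.5] -0.2 q [-34.0, 27.0, 29.0, 106.0, -17.0, 51.0, -2.0]
[281, 135, 39, 33, 286] [302.54545455 149.45104895]
[284, 165, 9, 9, 58] [288.39655172 168.94827586]
[270, 183, 11, 11, 92] [274.04347826 188.31521739]
15 [293.4 173.3]
30 [291.1 170.9]
45 [288.9 168.4]
60 [286.7 166. ]
```

View pics/side_l.png

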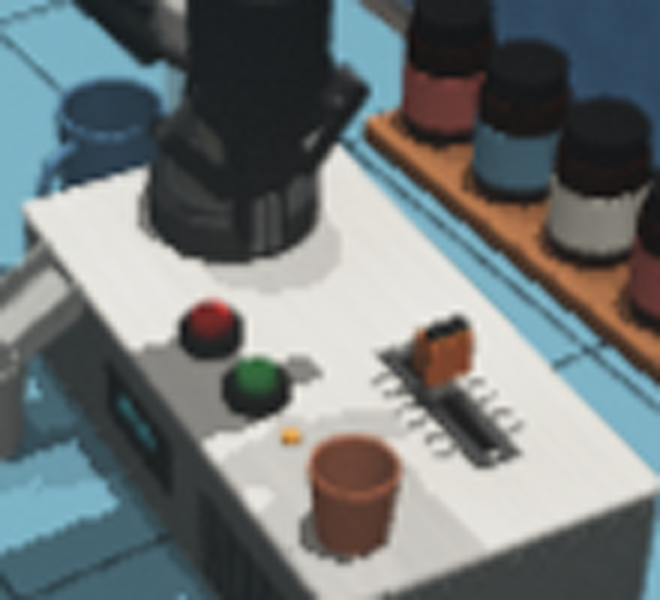

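View pics/top_l.png

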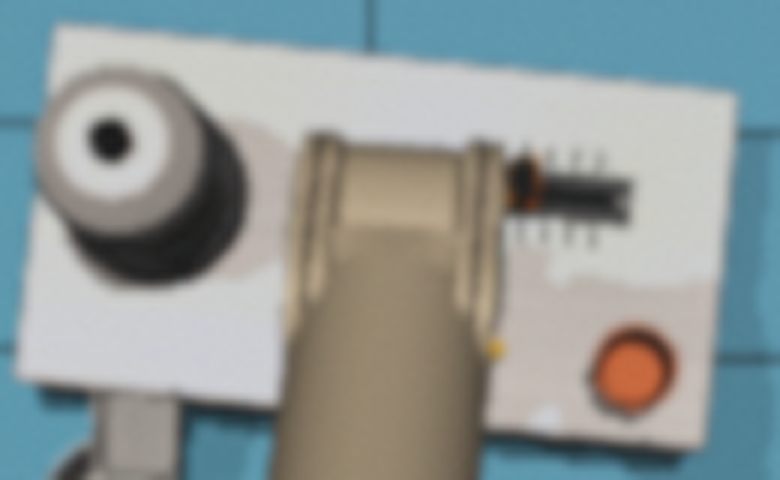

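Lever checks out: knob at (288.4,168.9) in side view, against (288.9,168.4) predicted for the third notch. I'll go down over the green button.

>>> {"method": "drive_tool", "body": {"targets": [[0.001,0,0.03,0,1],[0,0,0.03,0,1],[0,0,0.02,0,1],[0,0,0.005,0,1],[0,0,0,0,1]]}}

```text
time_s: 15.2
ee_pos: [515.1, 107.5, 171.1]
eef_rot: [[0.088, 0.996, -0.003], [0.996, -0.088, -0.001], [-0.001, -0.003, -1.0]]
wrist_force: [-0.4, 0.6, 0.4]
grip_width: 0.0
```

```bash
python3 -c "
from h import *
st();shot('m')
"
```

```text
15.2 loc [-63.2 -32.5] z 171.1 F loc [-0.4  0.6] 0.4 q [-31.0, 34.0, 25.0, 111.0, -22.0, 39.0, 2.0]
```

View pics/side_m.png

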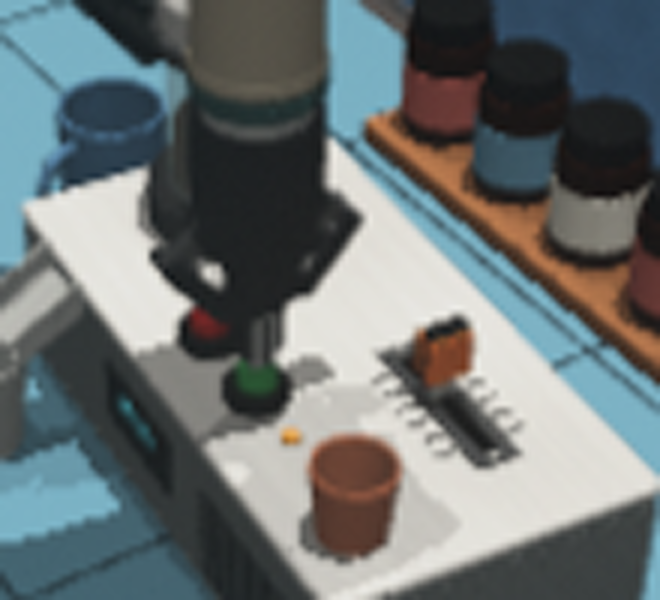

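The fingertip is centred over the green button at zoomed (260,370), clear of the red one.

>>> {"method": "drive_tool", "body": {"targets": [[0,0,0.003,0,1],[0,0,0.003,0,1],[0,0,0.002,0,1],[0,0,0.002,0,1],[0,0,0,0,1]]}}

```text
time_s: 15.72
ee_pos: [516.6, 108.2, 162.6]
eef_rot: [[0.088, 0.996, 0.002], [0.996, -0.088, 0.0], [0.001, 0.002, -1.0]]
wrist_force: [-0.1, -0.1, 3.0]
grip_width: 0.3
```

>>> {"method": "drive_tool", "body": {"targets": [[0,0,0.002,0,1],[0,0,0.002,0,1],[0,0,0.002,0,1],[0,0,0,0,1],[0,0,0,0,1]]}}

```text
time_s: 16.13
ee_pos: [516.8, 108.2, 159.6]
eef_rot: [[0.088, 0.996, 0.002], [0.996, -0.088, 0.003], [0.003, 0.002, -1.0]]
wrist_force: [-6.3, 0.6, 32.5]
grip_width: 0.0
```

```bash
python3 -c "
from h import *
st();shot('n'); print(arm.nose_length)
"
```

```text
16.13 loc [-61.6 -31.7] z 159.6 F loc [-6.3  0. ] 32.5 q [-31.0, 35.0, 24.0, 112.0, -23.0, 38.0, 3.0]
14.0
```

View pics/side_n.png

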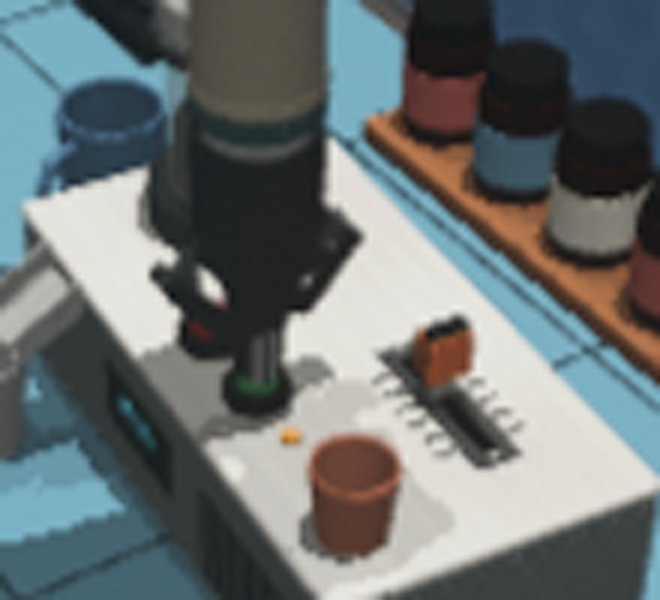

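>>> {"method": "drive_tool", "body": {"targets": [[0,0,-0.002,0,1],[0,0,-0.002,0,1],[0,0,-0.0005,0,1],[0,0,0,0,1],[0,0,0,0,1]]}}

```text
time_s: 16.65
ee_pos: [516.6, 108.2, 160.9]
eef_rot: [[0.088, 0.996, 0.001], [0.996, -0.088, 0.0], [0.0, 0.001, -1.0]]
wrist_force: [1.6, 1.4, 4.5]
grip_width: 0.1
```

```bash
python3 -c "
from h import *
st()"
```

```text
16.65 loc [-61.8 -31.6] z 160.9 F loc [1.5 1.5] 4.5 q [-31.0, 35.0, 24.0, 112.0, -22.0, 38.0, 2.0]
```

>>> {"method": "drive_tool", "body": {"targets": [[0,0,-0.002,0,1],[0,0,-0.001,0,1],[0,0,0,0,1],[0,0,0,0,1],[0,0,0,0,1]]}}

```text
time_s: 17.07
ee_pos: [515.9, 108.0, 163.6]
eef_rot: [[0.088, 0.996, -0.0], [0.996, -0.088, -0.0], [-0.0, -0.0, -1.0]]
wrist_force: [2.1, -0.0, 1.6]
grip_width: 0.0
```

>>> {"method": "drive_tool", "body": {"targets": [[0,0,-0.002,0,1],[0,0,0,0,1],[0,0,0,0,1],[0,0,0,0,1],[0,0,0,0,1]]}}

```text
time_s: 17.48
ee_pos: [515.5, 107.9, 165.6]
eef_rot: [[0.088, 0.996, -0.001], [0.996, -0.088, -0.0], [-0.0, -0.001, -1.0]]
wrist_force: [0.2, -0.1, 1.2]
grip_width: 0.1
```

>>> {"method": "drive_tool", "body": {"targets": [[0,0,-0.002,0,1],[0,0,0,0,1],[0,0,0,0,1],[0,0,0,0,1],[0,0,0,0,1]]}}

```text
time_s: 17.9
ee_pos: [515.7, 108.1, 167.6]
eef_rot: [[0.088, 0.996, -0.001], [0.996, -0.088, -0.0], [-0.0, -0.001, -1.0]]
wrist_force: [0.2, -0.6, 0.5]
grip_width: -0.4
```

The spring curve supports a full press: the stop was at z 159.6, and contact was lost just above 165.6, which is about 6 mm of travel. I'll retreat and check.

>>> {"method": "drive_tool", "body": {"targets": [[0,0,-0.02,0,1],[0,0,-0.035,0,1],[0,0,-0.035,0,1],[0,-0.02,-0.035,0,1],[0,-0.03,-0.02,0,1]]}}

```text
time_s: 18.32
ee_pos: [469.1, 111.9, 316.0]
eef_rot: [[0.09, 0.996, 0.007], [0.996, -0.09, 0.0], [0.001, 0.007, -1.0]]
wrist_force: [0.7, 0.0, 0.7]
grip_width: -0.0
```

>>> {"method": "drive_tool", "body": {"targets": [[0,-0.03,0,0,1],[0,-0.02,0,0,1],[0,0,0,0,1],[0,0,0,0,1],[0,0,0,0,1]]}}

```text
time_s: 18.73
ee_pos: [417.1, 117.0, 313.0]
eef_rot: [[0.088, 0.996, 0.001], [0.996, -0.088, 0.0], [0.0, 0.001, -1.0]]
wrist_force: [0.2, -0.5, -0.8]
grip_width: 0.3
```

```bash
python3 -c "
from h import *
st();shot('o')
for n in('side','top'):
    c=arm.read_camera(n); cv2.imwrite(f'pics/{n}_full.png',c['frame'][:,:,::-1])
    for s,ce in blobs(c,(5,120,60),(20,255,255),(270,135,320,200) if n=='side' else (240,140,300,200)): print(n,s,ce)
    for s,ce in blobs(c,(45,90,50),(85,255,255),(215,130,325,225)): print(n,'green',s,ce)
"
```

```text
18.73 loc [-161.7  -31.6] z 313.0 F loc [ 0.3 -0.5] -0.8 q [-45.0, 15.0, 33.0, 115.0, -10.0, 53.0, -12.0]
side [281, 135, 39, 33, 278] [302.67625899 149.51079137]
side [284, 165, 9, 9, 57] [288.47368421 168.94736842]
side [270, 183, 11, 11, 83] [273.8313253  188.37349398]
side green [254, 170, 7, 6, 34] [257.11764706 172.23529412]
top [254, 157, 2, 2, 4] [254.5 157.5]
top [270, 181, 12, 12, 115] [275.30434783 186.25217391]
top green [237, 178, 8, 6, 42] [240.21428571 180.5952381 ]
```

View pics/side_o.png

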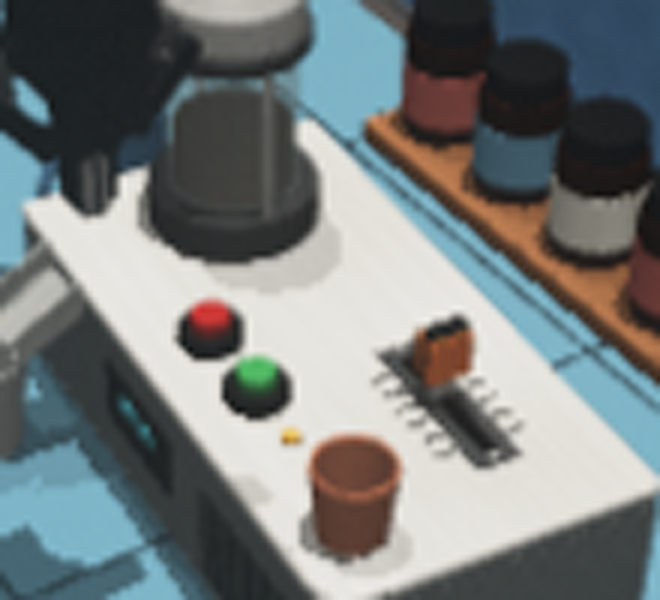

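View pics/top_full.png

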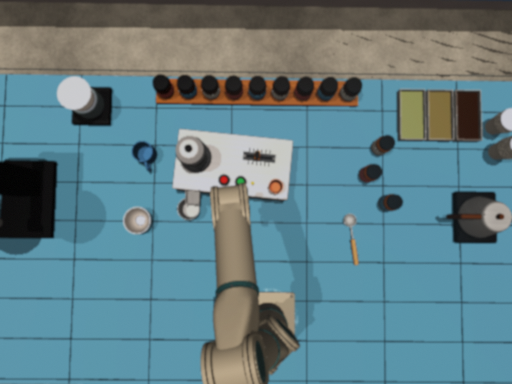

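View pics/top_o.png

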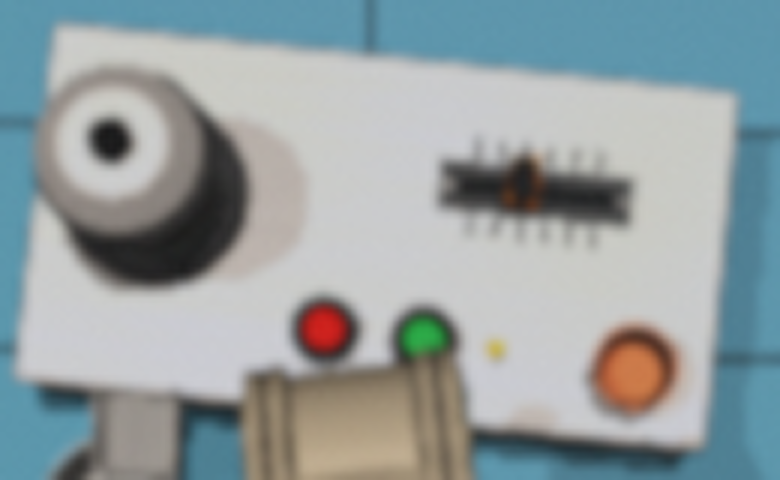

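In the top view the knob sits at zoomed x≈522. The ticks there are at 594 (shut), 570, 545 and 520, so it's on the third. Green is back out, and everything else is where it was.

```bash
python3 -c "
from workcell import arm
print(arm.finish_job())"
```

```text
the job is handed in; nothing more can be done
None
```

The roaster's air is set to the third notch and the start button has been pressed and released. I handed the job in after about 19 s of robot time.

- **Lever:** With the gripper closed, I pushed the knob from the first notch to the shut end. It did not move under 14 N there. From the other side I pushed it back through three clicks; each time the force rose, then fell to zero as the lever snapped over.
- **Final lever position:** Both cameras show the knob on the third notch. In the side view it sits at (288.4, 168.9), against a predicted (288.9, 168.4).
- **Start button:** I pressed the green button until it stopped at about 32 N, well over the 5 N that holds it in. It travelled about 6 mm, and the last pictures show it back out.
- **Everything else:** I kept clear of the red button, and the cups, jars and other things look unmoved in the last pictures. The gripper is clear of the roaster and reads no contact force.

**Disagreements:**
- The lever's end stop was about 2 mm along the slot from where the camera fit put it. I worked from the contact position instead.
- The fingertip met the green button about 3 mm higher than its nominal height. I judged the full press by force and travel.
- In the top view, one very small orange patch had shifted by more than two notches. On the enlarged picture the knob lines up with the third tick, so I put this down to the patch being a different part of the knob.

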